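Push the wooden sheave between two steel dogs into the drilling nest

TASK

Load the drilling nest: with the fingertips, push the turned wooden sheave flat along the bench, through the narrow gap between the two steel posts, until it is fully home in the wooden V stop behind them. Only push it, never lift or tip it; leave the tin, box and spanner alone, and finish with the hand clear of everything.

Things in the scene. Friction and masses are not known exactly. Their poses are not given: they have to be found in the camera images.
- sheave: loose turned dark-wood pulley wheel (sheave), 63 mm across and 22 mm high, about 0.06 kg, with a grooved rim and a small hole in the middle, lying flat on the bench; origin at the centre of its underside, z up. It slides with under 2 N and stops when the push stops. The scrap iron lying to its right (smaller y) is fixed: keep the fingers off it
- nest: fixed wooden V stop, 26 mm high. Origin at bench level where the centre of the fully seated sheave comes; level x runs from the gap into the V (the way the sheave must travel), y to its left. The V faces stand at 45 degrees to x and touch the seated sheave at x = 22, y = +-22 mm; their front corners are at x = 7, y = +-38 mm; a batten behind ends at x = 78, y = +-62 mm
- gap (a point): point at bench level midway between two fixed upright round steel posts, each 18 mm thick and 40 mm high, which stand before the V stop at x = -52 mm, y = +43 and -43 mm in the nest's frame: 68 mm is free between them. Axes as the nest's
- brass_tin: bystander: loose round brass tin, 58 mm across, 39 mm high, origin at the centre of its underside
- rivet_box: bystander: loose small white cardboard box, 57 x 87 x 35 mm, long along its y, origin at the centre of its underside
- spanner: bystander: loose small dark spanner, 28 x 149 x 5 mm, long along its y, origin at the centre of its underside
Not all that is in view belongs to the job. Of the things that look like the sheave, the larger one is meant.

How it is judged (in metres and radians):
On the way:
1. the sheave passes between the two posts, flat on the bench (x of sheave in the frame of nest between -0.075 and -0.03 m and y of sheave in the frame of nest between -0.008 and 0.008 m and height (world z) of sheave below 0.008 m), for 0.05 s.
At the end, for the whole second after the job is handed in: the sheave lies flat and still on the bench, seated in the V: its centre within 6 mm of the nest's origin, underside less than 4 mm above the bench, tilt under 0.1 rad (horizontal distance between sheave and nest below 0.006 m and height (world z) of sheave below 0.004 m and angle between sheave's own z axis and vertical below 0.1 rad and linear speed of sheave below 0.01 m/s); the robot touches nothing.
It fails at once if the sheave is lifted off the bench (height (world z) of sheave above 0.01 m).
It fails at once if the sheave is tipped (angle between sheave's own z axis and vertical above 0.3 rad).
It fails at once if the sheave is pushed with the arm or the gripper's body instead of the fingers (contact force between the arm and sheave above 1 N).
It fails at once if the tin, the box or the spanner is disturbed (distance of any of brass_tin, rivet_box, spanner from where it was at the start of the episode above 0.015 m).
It also fails if it takes over 42 s, if anything falls off the work surface, if the arm or the gripper's body presses on something with over 40 N, if the wrist force passes 120 N, or if a joint passes its speed limit or range.

ROBOT

A 6-joint arm with a two-finger parallel gripper is mounted at the origin on a cart in front of the work surface, level with it; the furniture and walls round the work are solid. World frame = base frame: x ahead of the robot, y to its left, z up, the work surface at z = 0. Lengths are in mm, angles in rad, forces in N, time in s.
With the tool pointing down it reaches from about 350 to 775 mm from the base axis. Payload 7.3 kg.
Tool frame: the origin (TCP) lies at the very end of the fingers, on their centre line; the grasp point (between the pads) lies 19 mm behind it; z points along the fingers, y is the line along which they close (so a half turn about z gives the same grasp; the last joint's range is limited). The gripper opens to 92 mm and grips with 3 to 60 N. Pads are 19 mm wide; open, the fingers measure 130 mm over their backs; the gripper's body (75 mm by 190 mm) begins 47 mm behind the grasp point.
Start: joints at [1.06, 0.342, 1.524, -0, 1.275, -0.146], TCP at [187.287, 490.478, 226.741] pointing down, gripper open.
Joint ranges: [-2.53, 2.53], [-0.77, 2.02], [0.04, 2.7], [-1, 4.14], [0.28, 2.66], [-3.11, 3.11]. Speed limits (rad/s): [2.57, 2.57, 3.14, 3.14, 3.14, 3.14].

INTERFACE

Orientations are given as a 3x3 rotation matrix whose columns are the frame's x, y, z axes.
In Python, from workcell import * gives the robot as it stands.
- The arm moves only by the shell command python3 -m inch 'ROWS'. ROWS is JSON, a list of rows, each a list of 3 entries, a list of its own where there are three numbers: the shift along the tool's x, y, z in m, then the turn about the tool's z in degrees, then the opening in per cent of the stroke, from 0 (shut) to 100 (fully open). A call has 1 to 20 rows; each row is the pose to reach, as a shift and turn from the pose commanded when the call began, along the tool's axes at that moment; what a row does not reach only later rows make up. A row lasts 1/12 s, in which the tool goes at most 41.7 mm and 7.16 degrees, less where a joint would pass 70% of its speed; a pose out of reach is approached as far as the arm can. A call with a gripper value outside its range is refused whole. The fingers move at their own pace and stop on an object; the grip force is fixed at half the most. Time passes only in rows, so rows that repeat a pose let the fingers close. It gives the time, the measured TCP pose, the force, the opening and the grip force at its end, in the units of the state.
- state(): the state, without advancing time (a new reading comes with each control period).
- read_camera(name): name is "side" or "top"; returns (picture, depth): 480x640x3 uint8, red, green, blue; 480x640 float32, mm along the optical axis (not along the pixel's ray), 0 where there is no reading.
- get_calibration(name): a dict with "intrinsics" (3x3 intrinsics, pixels), "eye" and "attitude" of the camera in the world. Camera axes: x right, y up, looking along -z (the intrinsics and any distortion apply to the point x, -y, -z); pixel columns grow to the right and rows downward; lengths in mm; the calibration is good to about 2 mm. A picture is of the moment at which its call begins. get_calibration takes no time and is no camera call.
- hand_in(): hands the job in; it is judged then, once.
The state is a dict: "time": time; "qpos": joint angles; "qd": joint speeds; "joint_efforts": joint torques, N m; "ee_pos": TCP position; "tool_rot": TCP orientation; "force": force on the tool from outside, world axes, zero at the start; "moment": the same for the moment, N m; "finger_gap": finger opening in mm; "grip_force": force on a finger pad.
Only numpy, scipy, OpenCV 4.12 (cv2) and the standard library are available. Lean on these libraries where they do the work, as an engineer would, in place of code of your own. Each camera call takes 0.05 s, during which the arm holds its last target. There are 200 camera calls.

## Working session

There is one attempt and no reset: what is moved stays moved. The work goes in short steps, Python scripts to look and compute and a shell command to move; the robot and the scene stay as the last step left them, time stands still between calls to the robot, and variables do not carry over. Pictures are saved under pics/ and viewed, at most 10 in all, crops included, and the job is handed in when it is done.

```bash
mkdir -p pics; ls; cat > h.py <<'E'
from workcell import *
import numpy as np, cv2
def cal(n):
    c=get_calibration(n); return np.array(c["intrinsics"]),np.array(c["eye"]),np.array(c["attitude"]),c
def ray(n,px,z):
    K,e,R,c=cal(n); p=np.linalg.inv(K)@np.array([px[0],px[1],1.0]); d=R@np.array([p[0],-p[1],-p[2]])
    return e+d*(z-e[2])/d[2]
def cloud(n,D):
    K,e,R,c=cal(n); v,u=np.mgrid[:480,:640]; p=np.linalg.inv(K)@np.stack([u.ravel(),v.ravel(),np.ones(u.size)])
    p=p*D.ravel(); return ((R@(p*np.array([[1],[-1],[-1]]))).T+e).reshape(480,640,3)
def proj(n,P):
    K,e,R,c=cal(n); q=R.T@(np.asarray(P,float)-e); q=K@(q*[1,-1,-1]); return q[:2]/q[2]
E
python3 - <<'E'
from h import *
for n in("top","side"):
    I,D=read_camera(n); np.savez(f"pics/{n}0.npz",I=I,D=D); cv2.imwrite(f"pics/{n}0.png",I[...,::-1]); print(n,cal(n)[3])
s=state(); print(s["time"],s["tool_rot"],s["ee_pos"],s["finger_gap"])
E
```

```text
pics
top {'intrinsics': array([[479.26031252,   0.        , 323.92491842],
       [  0.        , 479.26031252, 237.1833232 ],
       [  0.        ,   0.        ,   1.        ]]), 'eye': array([352.44652561, 297.33988118, 975.35430619]), 'attitude': array([[-0.01964176,  0.9874008 , -0.15701545],
       [-0.99936418, -0.01471544,  0.03247601],
       [ 0.02975629,  0.1575535 ,  0.98706203]])}
side {'intrinsics': array([[624.7034637 ,   0.        , 314.99134336],
       [  0.        , 624.7034637 , 236.23084942],
       [  0.        ,   0.        ,   1.        ]]), 'eye': array([-194.87386425, 1362.4748737 ,  881.4614633 ]), 'attitude': array([[-0.84469222,  0.27323642, -0.46025744],
       [-0.53502593, -0.45602502,  0.71118805],
       [-0.01556643,  0.84698468,  0.53138935]])}
0.1 [[-9.34193735e-01  3.56765501e-01 -6.65625278e-04]
 [ 3.56766074e-01  9.34192951e-01 -1.22426057e-03]
 [ 1.85048507e-04 -1.38116907e-03 -9.99999029e-01]] [187.10291604 490.14218944 226.11432117] 91.43543990544052
```

View pics/top0.png

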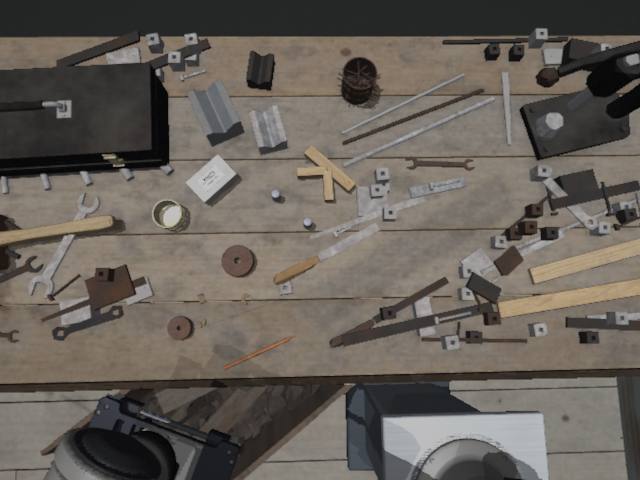

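View pics/side0.png

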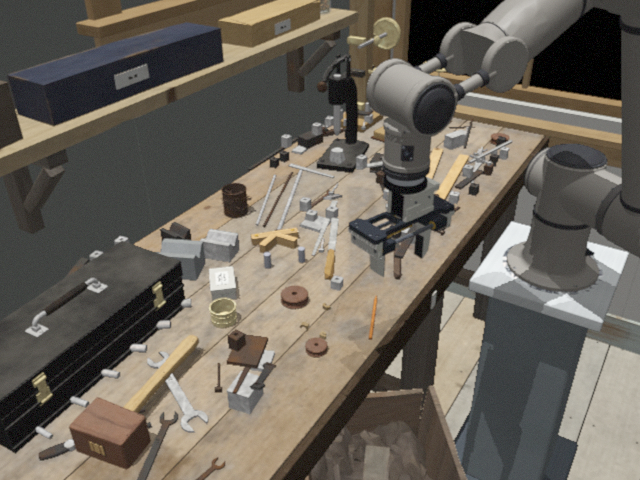

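Sheave candidates in the top view are the dark-brown discs at (238,261), the larger, and (180,327), the smaller. The larger one fits "63 mm, the larger is meant". The V stop is at (328,170) and the posts at (276,195) and (308,224). I'll confirm in one crop and measure.

```bash
python3 - <<'E'
from h import *
z=np.load("pics/top0.npz");I,D=z["I"],z["D"]
cv2.imwrite("pics/crop.png",cv2.resize(I[140:350,150:400,::-1],None,fx=2.8,fy=2.8,interpolation=cv2.INTER_CUBIC))
C=cloud("top",D)
hsv=cv2.cvtColor(I,cv2.COLOR_RGB2HSV)
for nm,(u,v) in dict(sheave=(238,261),small=(180,327)).items():
    P=C[v-25:v+26,u-25:u+26]; m=((P[...,2]>12)&(P[...,2]<32)).astype(np.uint8)
    n,l,st,ce=cv2.connectedComponentsWithStats(m); k=1+np.argmax(st[1:,4]); c,r=cv2.minEnclosingCircle(np.argwhere(l==k)[:,::-1].astype(np.float32)); px=np.array(c)+[u-25,v-25]
    print(nm,st[k],px,ray("top",px,22),r/479*955)
for nm,(u,v) in dict(p1=(276,195),p2=(308,224)).items():
    P=C[v-14:v+15,u-14:u+15]; m=(P[...,2]>34)&(P[...,2]<46); Q=P[m]; print(nm,m.sum(),Q.mean(0),Q.min(0),Q.max(0))
P=C[140:205,290:360]; m=(P[...,2]>20)&(P[...,2]<34)&(hsv[140:205,290:360,1]>70)
print(m.sum()); 
for r in m[::1]: print("".join(".#"[int(a)] for a in r))
E
```

```text
sheave [  8   9  32  32 767] [236.5 260.5] [459.73944221 440.83582869  22.        ] 31.806397557507477
small [ 12  15  24  23 412] [178.5 328. ] [330.02342437 551.53979694  22.        ] 23.77922276116612
p1 59 [590.5735957  363.56476208  39.53789127] [582.67727346 354.93069231  34.28731799] [599.20801164 370.94525011  44.16292086]
p2 63 [532.45489258 300.17337809  39.34059089] [524.73254708 291.6184752   34.22476092] [541.00148786 307.60913223  42.6945029 ]
1012
......................................................................
......................................................................
......................................................................
......................................................................
......................................................................
......................................................................
....................##................................................
...................###.#..............................................
..................######.........................................
[... 3281 characters left out ...]
.........................########............................
...................................#######............................
...................................########...........................
...................................########...........................
...................................########...........................
...................................########...........................
...................................#..................................
......................................................................
......................................................................
......................................................................
```

View pics/crop.png

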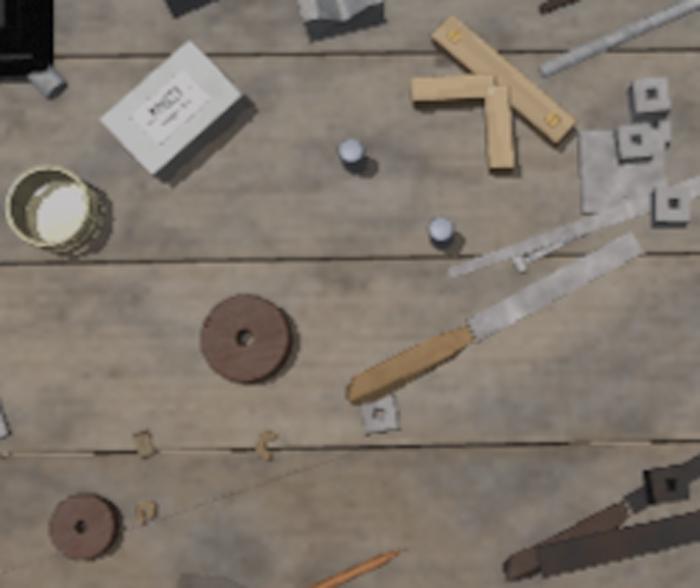

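The crop confirms it: the larger disc at full-image (237.5,260.7) measures r≈31.8 mm, against 23.8 mm for the small one. The V stop's inner corner is at about (324,177), and the path through the posts looks free. Next I'll cross-check the nest frame and work out the approach.

```bash
cat >> h.py <<'E'
def frame(p1,p2):
    g=(p1+p2)/2; y=(p1-p2)/np.linalg.norm(p1-p2); x=np.array([y[1],-y[0]]); return g+52*x,x,y
def post(n,I,uv):
    pass
E
python3 - <<'E'
from h import *
z=np.load("pics/top0.npz");I,D=z["I"],z["D"];C=cloud("top",D)
p1=np.array([590.57,363.56]);p2=np.array([532.45,300.17]); n,x,y=frame(p1,p2)
print("nest",n,x,y)
loc=lambda p:np.array([(p[:2]-n)@x,(p[:2]-n)@y])
Q=ray("top",(323.9,176.8),26);print("corner",loc(Q),"expect 44.5,0")
m=np.array([[1]]);P=C[235:287,212:264].reshape(-1,3);P=P[(P[:,2]>17)&(P[:,2]<27)]
print("sheave cloud",P.mean(0),loc(P.mean(0)),"ray",loc(ray("top",(236.5,260.5),22)),loc(ray("top",(237.5,260.7),22)))
# V region points
P=C[140:205,290:360].reshape(-1,3);P=P[(P[:,2]>20)&(P[:,2]<34)];L=np.c_[(P[:,:2]-n)@x,(P[:,:2]-n)@y]
a=L@np.array([1,1])/2**.5; b=L@np.array([1,-1])/2**.5
k=L[:,0]<45
print("front corners: y min/max",L[k,1].min(),L[k,1].max(),"face x+y min",np.percentile(a[k&(L[:,1]>8)],3),"x-y min",np.percentile(b[k&(L[:,1]<-8)],3),"expect 31.5")
# side-view check
z=np.load("pics/side0.npz");S=cloud("side",z["D"]);P=S.reshape(-1,3)
for c in (p1,p2): 
    q=P[(np.hypot(*(P[:,:2]-c).T)<18)&(P[:,2]>36)&(P[:,2]<48)];print("post side",len(q),q.mean(0),q.max(0))
q=P[(np.hypot(*(P[:,:2]-[459.7,440.8]).T)<45)&(P[:,2]>18)&(P[:,2]<30)];print("sheave side",len(q),q.mean(0),loc(q.mean(0)))
s=state();R=np.array(s["tool_rot"])
print(R.T@(np.r_[n-255*x+11.5*y,60]-s["ee_pos"]),"turn",np.degrees(np.arctan2(R[1,1],R[0,1])-np.arctan2(y[1],y[0])))
E
```

```text
nest [599.83825032 296.72321252] [ 0.73708174 -0.67580361] [0.67580361 0.73708174]
corner [43.5737262  -4.85865792] expect 44.5,0
sheave cloud [459.4239479  440.79390075  21.62286438] [-200.86030846   11.29938129] ray [-200.65609842   11.5434978 ] [-199.63503224    9.79027156]
front corners: y min/max -48.64535549603459 50.100293510790955 face x+y min 32.27940159698078 x-y min 31.650938937650608 expect 31.5
post side 27 [592.58867893 366.61710396  39.20751456] [601.08319441 379.51635822  43.37663513]
post side 30 [533.20407442 303.49060405  38.87317212] [543.22277969 314.03698976  43.39698131]
sheave side 375 [459.59304199 444.57947773  22.12979256] [-203.29397887   14.20393534]
[-221.77839798   71.41307069  165.97480903] turn 21.614878309251704
```

```bash
python3 -m inch '[[[-0.03,0.01,0.01],3,20],[[-0.06,0.02,0.03],6,20],[[-0.09,0.03,0.05],9,20],[[-0.12,0.04,0.07],12,20],[[-0.15,0.05,0.09],15,20],[[-0.18,0.06,0.12],18,20],[[-0.21,0.068,0.145],21,20],[[-0.222,0.071,0.166],21.6,20],[[-0.222,0.071,0.166],21.6,20],[[-0.222,0.071,0.166],21.6,20],[[-0.222,0.071,0.166],21.6,20]]'
python3 - <<'E'
from h import *
n=np.array([599.84,296.72]);x=np.array([.7371,-.6758]);y=np.array([.6758,.7371])
s=state();e=np.array(s["ee_pos"]);print(s["time"],e,s["finger_gap"],(e[:2]-n)@x,(e[:2]-n)@y,s["tool_rot"])
I,D=read_camera("side");cv2.imwrite("pics/side1.png",cv2.resize(I[170:370,200:450,::-1],None,fx=2.8,fy=2.8))
E
```

```text
time: 1.02
ee_pos: [419.5, 478.0, 61.5]
tool_rot: [[-0.738, 0.675, 0.0], [0.675, 0.738, 0.0], [0.0, 0.0, -1.0]]
force: [0.6, 0.3, -0.1]
finger_gap: 22.8
grip_force: 0.0
1.0167 [419.45135779 478.04374393  61.48651793] 22.792487229475938 -255.50305431852547 11.74708724912405 [[-7.37764265e-01  6.75058431e-01  6.37461608e-05]
 [ 6.75058374e-01  7.37764158e-01  4.88026399e-04]
 [ 2.82416702e-04  4.03080817e-04 -9.99999879e-01]]
```

View pics/side1.png

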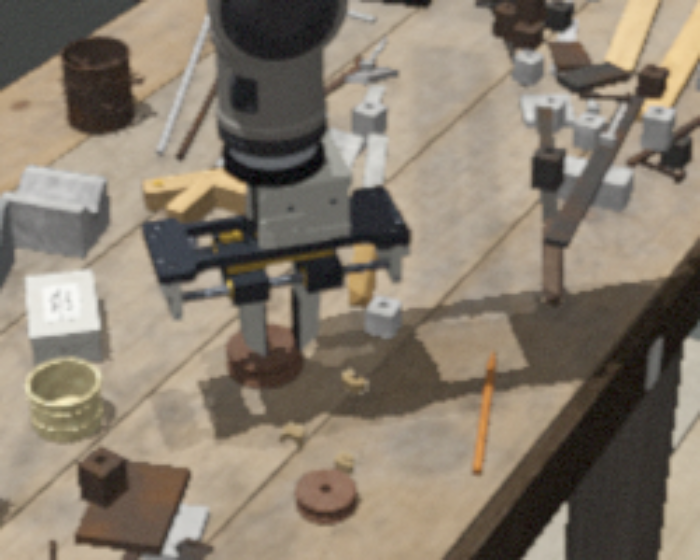

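The hand hovers behind the sheave with the fingers (crop ~(280,340)) square to the push line, and the landing spot is free. Descending now.

```bash
python3 -m inch '[[[0.005,0,0.02],0,20],[[0.005,0,0.035],0,20],[[0.005,0,0.045],0,20],[[0.005,0,0.051],0,20],[[0.005,0,0.055],0,20],[[0.005,0,0.057],0,20],[[0.005,0,0.057],0,20],[[0.005,0,0.057],0,20]]'
```

```text
time: 1.73
ee_pos: [416.6, 481.3, 4.4]
tool_rot: [[-0.737, 0.676, 0.001], [0.676, 0.737, 0.001], [-0.0, 0.001, -1.0]]
force: [0.8, 0.0, 0.3]
finger_gap: 18.6
grip_force: 0.0
```

```bash
python3 -m inch '[[[-0.005,0,0],0,20],[[-0.01,0,0],0,20],[[-0.015,0,0],0,20],[[-0.02,0,0],0,20],[[-0.025,0,0],0,20],[[-0.03,-0.001,0],0,20],[[-0.036,-0.002,0],0,20],[[-0.042,-0.003,0],0,20],[[-0.048,-0.004,0],0,20],[[-0.054,-0.005,0],0,20],[[-0.06,-0.006,0],0,20],[[-0.066,-0.007,0],0,20],[[-0.072,-0.008,0],0,20],[[-0.078,-0.009,0],0,20],[[-0.084,-0.010,0],0,20],[[-0.09,-0.011,0],0,20],[[-0.096,-0.0115,0],0,20],[[-0.1,-0.0117,0],0,20],[[-0.1,-0.0117,0],0,20]]'
cat > look.py <<'E'
from h import *
import sys
n=np.array([599.84,296.72]);x=np.array([.7371,-.6758]);y=np.array([.6758,.7371])
s=state();e=np.array(s["ee_pos"]);print("tcp",(e[:2]-n)@x,(e[:2]-n)@y,e[2])
for c in("top","side"):
    I,D=read_camera(c);P=cloud(c,D);hsv=cv2.cvtColor(I,cv2.COLOR_RGB2HSV)
    if c=="top": cv2.imwrite(f"pics/top{sys.argv[1]}.png",cv2.resize(I[130:300,200:370,::-1],None,fx=3.4,fy=3.4))
    X=(P[...,:2]-n)@x;Y=(P[...,:2]-n)@y
    m=(P[...,2]>17)&(P[...,2]<27)&(X>-215)&(X<35)&(abs(Y)<45)&(hsv[...,1]>60)&(hsv[...,2]<130)
    m=cv2.morphologyEx(m.astype(np.uint8),cv2.MORPH_OPEN,np.ones((3,3)))
    k,l,st,ce=cv2.connectedComponentsWithStats(m)
    if k<2: print(c,"none");continue
    b=l==1+np.argmax(st[1:,4]); q=np.c_[X[b],Y[b]].astype(np.float32)
    print(c,b.sum(),"circle",cv2.minEnclosingCircle(q),"x",q[:,0].min(),q[:,0].max(),"y",q[:,1].min(),q[:,1].max())
E
python3 look.py 2
```

```text
time: 3.32
ee_pos: [482.9, 404.1, 3.7]
tool_rot: [[-0.737, 0.676, 0.0], [0.676, 0.737, -0.0], [-0.0, 0.0, -1.0]]
force: [-0.1, 0.6, 0.2]
finger_gap: 18.3
grip_force: 0.0
tcp -158.73531844206371 0.11225248128847909 3.7296120477754955
top none
side 58 circle ((-128.68911743164062, -7.095735549926758), 23.4411678314209) x -152.1199 -105.25835 y -13.784134 3.0458777
```

View pics/top2.png

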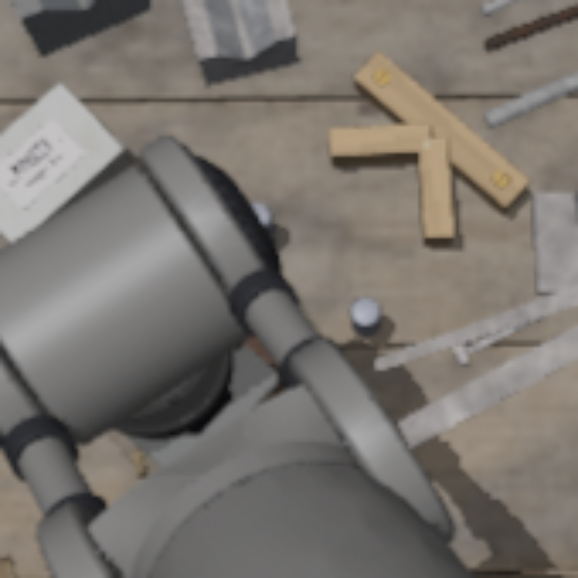

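The arm hides the sheave from the top camera; the posts at crop (262,215) and (366,315) are untouched. I'll check in the side view.

```bash
python3 - <<'E'
from h import *
I,D=read_camera("side");cv2.imwrite("pics/side3.png",cv2.resize(I[200:320,220:380,::-1],None,fx=4.5,fy=4.5,interpolation=cv2.INTER_CUBIC))
n=np.array([599.84,296.72]);x=np.array([.7371,-.6758]);y=np.array([.6758,.7371])
for p in [(-119.,0)]:
    print((proj("side",np.r_[n+p[0]*x+p[1]*y+[.5,3],22])-[220,200])*4.5)
E
```

```text
[316.10209079 327.55002323]
```

View pics/side3.png

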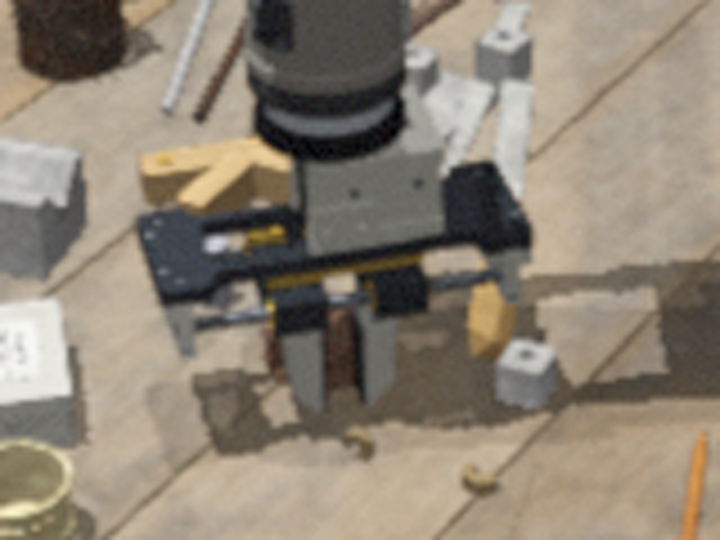

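The sheave sits in front of the fingers (crop ~(300,345)), but I can't judge its lateral offset here. I'll back off briefly for a clean measurement.

```bash
python3 -m inch '[[[0.01,0,0],0,20],[[0.03,0,0],0,20],[[0.06,0,0],0,20],[[0.09,0,0],0,20],[[0.12,0,0],0,20],[[0.15,0,0],0,20],[[0.15,0,0],0,20]]' | head -2
python3 look.py 4
```

```text
time: 4.05
ee_pos: [366.3, 509.9, 3.8]
tcp -316.27307697449874 -0.6877227244050061 3.7703634982323533
top 708 circle ((-117.98761749267578, -0.41853705048561096), 31.483835220336914) x -148.29077 -86.560776 y -31.789951 28.572802
side none
```

View pics/top4.png

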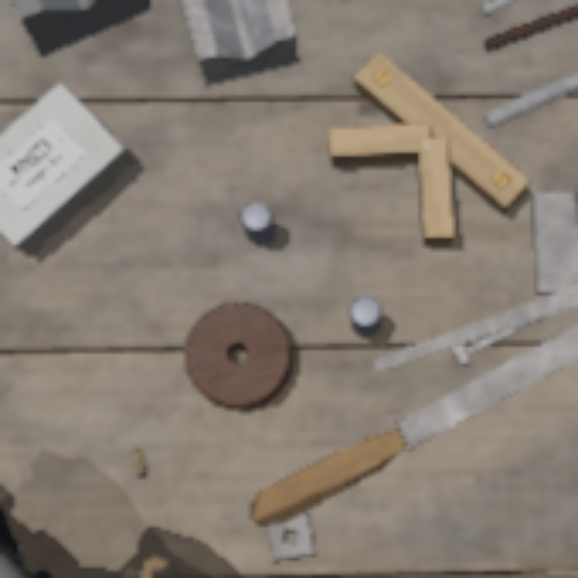

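The sheave (crop (238,352)) now lies in front of the gap between the posts (256,216) and (366,312), 118 mm from home. I'll recheck the centring with matching rays.

```bash
python3 - <<'E'
from h import *
f=lambda c,z:ray("top",(200+c[0]/3.4-.35,130+c[1]/3.4-.35),z)[:2]
p1=f((257,216),40);p2=f((366,313),40);n,x,y=frame(p1,p2)
print(p1,p2,np.linalg.norm(p1-p2),n,x,y)
q=f((238,354),22);print(q,(q-n)@x,(q-n)@y)
q=f((430,138),26);print((q-n)@x,(q-n)@y)
e=np.array(state()["ee_pos"])[:2];print("tcp",(e-n)@x,(e-n)@y)
E
```

```text
[591.81272098 362.24145153] [532.83479385 298.97805291] 86.49077115365641 [600.35899152 295.15103021] [ 0.73144681 -0.6818985 ] [0.6818985  0.73144681]
[512.68049258 375.0051915 ] -118.58459115035927 -1.3787654084008452
55.59982604567085 2.2190660253443326
tcp -313.2822898594637 -2.0751881193095016
```

```bash
python3 -m inch '[[[-0.03,0.001,0],0,20],[[-0.06,0.001,0],0,20],[[-0.09,0.001,0],0,20],[[-0.115,0.001,0],0,20],[[-0.13,0.001,0],0,20],[[-0.138,0.001,0],0,20],[[-0.143,0.001,0],0,20],[[-0.148,0.001,0],0,20],[[-0.153,0.001,0],0,20],[[-0.158,0.001,0],0,20],[[-0.163,0.001,0],0,20],[[-0.168,0.001,0],0,20],[[-0.173,0.001,0],0,20],[[-0.178,0.001,0],0,20],[[-0.183,0.001,0],0,20],[[-0.188,0.001,0],0,20],[[-0.193,0.001,0],0,20],[[-0.198,0.001,0],0,20],[[-0.203,0.001,0],0,20],[[-0.208,0.001,0],0,20]]'; python3 look.py 5
```

```text
time: 5.82
ee_pos: [526.0, 366.0, 3.7]
tool_rot: [[-0.737, 0.676, 0.0], [0.676, 0.737, 0.0], [-0.0, 0.0, -1.0]]
force: [-0.0, -0.1, -1.0]
finger_gap: 18.4
grip_force: 0.1
tcp -101.26963241223709 1.144552438193891 3.730060702296898
top 34 circle ((-36.82899856567383, -8.376835823059082), 8.537814140319824) x -40.047295 -30.691952 y -16.90411 0.15043922
side 42 circle ((-77.11370849609375, -5.747386932373047), 18.980161666870117) x -95.294785 -58.932636 y -11.196359 5.698634
```

No jam force. I'll push on through to the V, gently at the end.

```bash
python3 -m inch '[[[-0.005,0,0],0,20],[[-0.01,0,0],0,20],[[-0.015,0,0],0,20],[[-0.02,0,0],0,20],[[-0.025,0,0],0,20],[[-0.03,0,0],0,20],[[-0.035,0,0],0,20],[[-0.04,0,0],0,20],[[-0.044,0,0],0,20],[[-0.048,0,0],0,20],[[-0.051,0,0],0,20],[[-0.054,0,0],0,20],[[-0.056,0,0],0,20],[[-0.058,0,0],0,20],[[-0.059,0,0],0,20],[[-0.06,0,0],0,20],[[-0.06,0,0],0,20]]'; python3 look.py 6
```

```text
time: 7.33
ee_pos: [569.9, 325.8, 3.8]
tool_rot: [[-0.737, 0.676, 0.0], [0.676, 0.737, 0.0], [0.0, 0.0, -1.0]]
force: [0.1, -0.3, 0.0]
finger_gap: 18.3
grip_force: 0.0
tcp -41.700516829594406 1.166785165618343 3.761676388113904
top none
side 54 circle ((-7.010027885437012, -2.6988110542297363), 28.994579315185547) x -35.317295 21.29724 y -15.663853 5.917254
```

Almost home with no contact force yet. I'll press on in 1 mm steps.

```bash
python3 -m inch '[[[-0.001,0,0],0,20],[[-0.002,0,0],0,20],[[-0.002,0,0],0,20],[[-0.002,0,0],0,20]]'|grep -E "force|pos"; python3 -m inch '[[[-0.001,0,0],0,20],[[-0.002,0,0],0,20],[[-0.002,0,0],0,20],[[-0.002,0,0],0,20]]'|grep -E "force|pos"
```

```text
ee_pos: [571.4, 324.4, 3.8]
force: [0.4, 0.1, -0.3]
grip_force: 0.0
ee_pos: [572.6, 323.6, 3.8]
force: [-1.3, 3.0, 0.5]
grip_force: 1.5
```

```bash
python3 -m inch '[[[-0.001,0,0],0,20],[[-0.001,0,0],0,20],[[-0.001,0,0],0,20]]'|grep -E "force|pos"
```

```text
ee_pos: [573.0, 323.5, 3.8]
force: [-1.6, 5.5, 1.0]
grip_force: 2.9
```

The force is rising, so it's seated. Now I'll back straight out, up and clear, then verify.

```bash
python3 -m inch '[[[0.003,0,0],0,20],[[0.01,0,0],0,20],[[0.03,0,0],0,20],[[0.06,0,0],0,20],[[0.09,0,0],0,20],[[0.12,0,-0.03],0,20],[[0.15,0,-0.06],0,20],[[0.18,0,-0.09],0,20],[[0.2,0,-0.11],0,20],[[0.22,0,-0.12],0,20],[[0.24,0,-0.12],0,20],[[0.24,0,-0.12],0,20],[[0.24,0,-0.12],0,20],[[0.24,0,-0.12],0,20]]'|grep -E "force|pos|time"; python3 look.py 7
```

```text
time: 9.52
ee_pos: [396.7, 483.9, 123.3]
force: [0.6, 0.3, -0.4]
grip_force: 0.0
tcp -276.23267498598125 0.7512419340215786 123.31386051666126
top 671 circle ((1.827975869178772, 1.6718859672546387), 32.34059524536133) x -30.064686 31.389517 y -30.34595 30.730944
side none
```

View pics/top7.png

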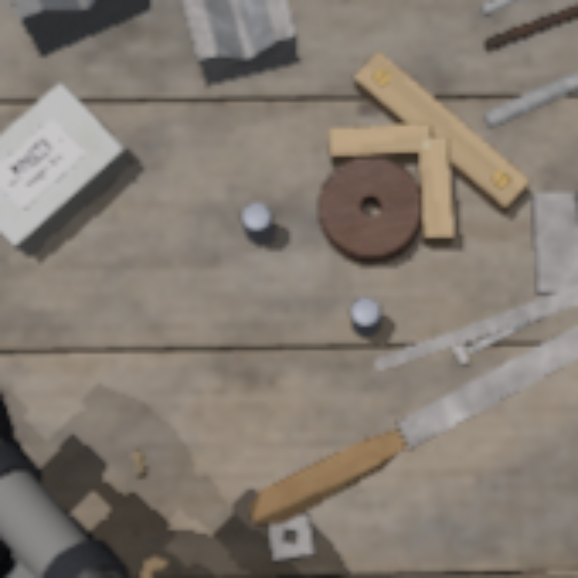

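The sheave (crop (370,208)) touches both V faces, about 1–2 mm from the computed nest origin. The posts and box are unmoved, and the hand is clear at 123 mm height.

```bash
python3 -c "
from workcell import *
print(hand_in())"
```

```text
the job is handed in; nothing more can be done
None
```

The sheave was pushed flat between the posts and is seated in the V, touching both faces within about 2 mm of the nest origin by the last top view; the hand is clear and the job was handed in at about 9.6 s (no verdict was returned).

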